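# Size a button-press die in the stepped gauge

## Robot

A 7-joint arm with a two-finger parallel gripper is mounted at the origin on the work surface. World frame = base frame: x ahead of the robot, y to its left, z up, the work surface at z = 0. Lengths are in m, angles in rad, forces in N, time in s.
With the tool pointing down it reaches from about 0.35 to 0.9 m from the base axis. Payload 19.9 kg.
Tool frame: the origin (TCP) lies at the centre of the arm's flange, where the gripper is bolted on; the fingertips stand 173 mm ahead of it and the grasp point (between the pads) lies 155 mm ahead of it; z points along the fingers, y is the line along which they close (so a half turn about z gives the same grasp; the last joint's range is limited). The gripper opens to 85 mm and grips with 20 to 120 N. Pads are 22 mm wide; open, the fingers measure 114 mm over their backs; the gripper's body (76 mm by 85 mm) begins 54 mm behind the grasp point. The pads swing forward as they close: fully open they stand 13 mm farther back than shut.
Start: joints at [1.113, 0.417, -0.01, 1.614, 0.005, 1.111, -0.053], TCP at [0.253, -0.571, 0.405] pointing down, gripper open.
Joint ranges: [-2.81, 2.81], [-0.39, 2.02], [-1.27, 1.25], [0.06, 2.57], [-1.19, 4.33], [0.19, 2], [-2.82, 2.82]. Speed limits (rad/s): [1.89, 1.89, 2.39, 2.39, 3.01, 3.01, 3.01].

## Interface

Orientations are given as a unit quaternion [x, y, z, w].
In Python, from workcell import * gives the robot as it stands. The module is installed in compiled form; this text tells all that it offers.
- The arm moves only by the tool servo_tool, never from a script. Its argument "commands" is text: rows parted by semicolons, each of 6 numbers parted by spaces: the shift along the world's x, y, z each as a share of 0.5 m, from -1 to 1, then the turn, a rotation vector about the world's x, y, z each as a share of 1.5 rad, from -1 to 1. A call has exactly 10 rows; each row is the pose to reach, as a shift and turn from the pose commanded when the call began; what a row does not reach only later rows make up. A row lasts 1/10 s, in which the tool goes at most 50 mm and 8.59 degrees, less where a joint would pass 70% of its speed; a pose out of reach is approached as far as the arm can. A call with a number of a shift or a turn outside -1 to 1 is refused whole. A call with a gripper value outside its range is refused whole. "grip" is the closure, from -1 (fully open) to 1 (shut), set as the call begins (left out, the last holds). The fingers move at their own pace and stop on an object; "force" is the grip in N (left out, the last holds). Time passes only in rows, so rows that repeat a pose let the fingers close, or fill a call up. It gives the time, the measured TCP pose, the force, the opening and the grip force at its end, in the units of the state.
- state(): the state, without advancing time (a new reading comes with each control period).
- grab_frame(name): name is "side" or "top" or "wrist"; returns (picture, depth): 420x560x3 uint8, blue, green, red; 420x560 float32, m along the optical axis (not along the pixel's ray), 0 where there is no reading.
- camera_info(name): a dict with "mtx" (3x3 intrinsics, pixels), "cam_to_world" (4x4, takes a point from camera to world coordinates). Camera axes: x right, y down, z forward; pixel columns grow to the right and rows downward; lengths in m; the calibration is good to about 2 mm. A picture is of the moment at which its call begins: read the wrist's pose just before it. camera_info takes no time and is no camera call; for the wrist camera it gives the pose at the moment of the call.
- job_done(): hands the job in; it is judged then, once.
The state is a dict: "clock": time; "joint_pos": joint angles; "qvel": joint speeds; "joint_efforts": joint torques, N m; "eef_pos": TCP position; "orientation": TCP orientation; "contact_force": force on the tool from outside, world axes, zero at the start; "torque": the same for the moment, N m; "grip_width": finger opening in m; "gripper_force": force on a finger pad.
Only numpy, scipy, OpenCV 4.12 (cv2) and the standard library are available. Lean on these libraries where they do the work, as an engineer would, in place of code of your own. Each camera call takes 0.05 s, during which the arm holds its last target. There are 200 camera calls.

## Task

Find the size of the press die that stands on the round red mat: try it upright in the gauge's wells one after the other, beginning with the smallest (at the red dot) and going up, pressing it lightly on each (it will not go into the smallest) until it enters one, and leave it there upright and fully home, let go. Be gentle, with never more than 15 N between a die and the gauge, and leave the other two dies and everything else where they stand.

Things in the scene. Friction and masses are not known exactly. Their poses are not given: they have to be found in the camera images.
- die_a_mid (a point): One of three look-alike press dies, 74 mm tall, 110 to 170 g: brass head 15 mm thick, bottom 3 mm tapered to a foot 3.5 mm smaller across; steel shaft 14 mm thick up from its middle. Head 29, 37 or 45 mm across: not told which. One stands on the red mat, two on the cork board. Point on the axis half-way up: 37 mm above the foot, 22 above the head. z up the shaft. Grip here or higher.
- die_b_mid (a point): One of three look-alike press dies, 74 mm tall, 110 to 170 g: brass head 15 mm thick, bottom 3 mm tapered to a foot 3.5 mm smaller across; steel shaft 14 mm thick up from its middle. Head 29, 37 or 45 mm across: not told which. One stands on the red mat, two on the cork board. Point on the axis half-way up: 37 mm above the foot, 22 above the head. z up the shaft. Grip here or higher.
- die_c_mid (a point): One of three look-alike press dies, 74 mm tall, 110 to 170 g: brass head 15 mm thick, bottom 3 mm tapered to a foot 3.5 mm smaller across; steel shaft 14 mm thick up from its middle. Head 29, 37 or 45 mm across: not told which. One stands on the red mat, two on the cork board. Point on the axis half-way up: 37 mm above the foot, 22 above the head. z up the shaft. Grip here or higher.
- gauge: Stepped size gauge: fixed dark steel frame 82 x 256 x 12 mm, origin at the centre of its underside on the table, y along the row of wells, z up. It carries an aluminium plate 66 x 232 mm, top 34 mm above the table, with four round wells 56 mm apart, 22, 31.5, 39.5 and 47.5 mm across, the smallest at the +y end, by the red dot on the frame.
- gauge_mid (a point): Middle of the gauge at plate-top height, on the frame. The plate floats: it slides 1.2 mm either way in x and y at a push of about 1 N, so a tapered foot pressed down within 2.5 mm of the true centre draws the well under it. It is sprung: sinks from 2.5 N on, 1.5 N per mm, solid after 5 mm (10 N). Each die fits the well 2.5 mm wider than its head; on a narrower one its foot stays on top.
- well1 (a point): Well 1 of the gauge (the smallest; none of the dies enters it): round hole 22 mm across, 12 mm deep, flat floor. Point at the centre of its mouth, level with the plate's top at rest, but taken from the fixed frame: the real hole lies up to 1.2 mm from it along each of the gauge's x and y. z is up.
- well2 (a point): Well 2 of the gauge (second smallest): round hole 31.5 mm across, 12 mm deep, flat floor. Point at the centre of its mouth, level with the plate's top at rest, but taken from the fixed frame: the real hole lies up to 1.2 mm from it along each of the gauge's x and y. z is up.
- well3 (a point): Well 3 of the gauge (third): round hole 39.5 mm across, 12 mm deep, flat floor. Point at the centre of its mouth, level with the plate's top at rest, but taken from the fixed frame: the real hole lies up to 1.2 mm from it along each of the gauge's x and y. z is up.
- well4 (a point): Well 4 of the gauge (the largest): round hole 47.5 mm across, 12 mm deep, flat floor. Point at the centre of its mouth, level with the plate's top at rest, but taken from the fixed frame: the real hole lies up to 1.2 mm from it along each of the gauge's x and y. z is up.
- mat: Round red mat, 90 mm across, 2 mm thick, fixed. The die to be sized stands on it, within 20 mm of its middle. Origin at the centre of its underside.
- board: Cork board, 160 x 80 x 2 mm, fixed, on which the two other dies stand 70 mm apart. Origin at the centre of its underside.
- spool_blue_mid (a point): Bystander: thread spool with blue thread, 42 mm across, 58 mm tall, standing; point at its centre.
- spool_yellow_mid (a point): Bystander: thread spool with yellow thread, 42 mm across, 58 mm tall, standing; point at its centre.
- pin_jar_mid (a point): Bystander: amber glass pin jar, 52 mm across, 60 mm tall; point at its centre.
- tape_case_mid (a point): Bystander: round orange tape-measure case, 56 mm across, 16 mm thick, lying flat; point at its centre.
Not all that is in view belongs to the job. What is shaped like the part that bears die_c_mid but pink or turquoise is not meant. Leave any green look-alike of the part that bears die_b_mid alone.

How it is judged:
By the outcome, as a careful person would: the job done as asked, in the order asked, and still so for the second after the job is handed in, with the robot touching nothing.
It also fails if it takes over 54 s, if anything falls off the work surface, if the arm or the gripper's body presses on something with over 40 N, if the wrist force passes 120 N, or if a joint passes its speed limit or range.

## Working session

There is one attempt and no reset: what is moved stays moved. The work goes in short steps, Python scripts to look and compute and a tool call to move; the robot and the scene stay as the last step left them, time stands still between calls to the robot, and variables do not carry over. Pictures are saved under pics/ and viewed, at most 10 in all, crops included, and the job is handed in when it is done.

Besides the shell and the picture viewer there is one more tool, called after ">>>" as name(argument=value, ...) on one line, values as JSON. servo_tool: Moves the arm, as the interface text tells. Shift numbers are shares of 0.5 m and turn numbers shares of 1.5 rad, none past 1 either way. Its arguments: {"type":"object","properties":{"commands":{"type":"string"},"grip":{"type":"number"},"force":{"type":"number"}},"required":["commands"]}

```bash
mkdir -p pics
python3 - <<'E'
from workcell import *
import cv2,numpy as np
s=state();print(s)
for n in("side","top"):
    p,d=grab_frame(n);cv2.imwrite(f"pics/{n}0.png",p);np.save(f"pics/{n}0.npy",d)
    c=camera_info(n);print(n,c["mtx"].tolist(),np.round(c["cam_to_world"],4).tolist())
    np.savez(f"pics/{n}cal.npz",K=c["mtx"],T=c["cam_to_world"])
E
```

```text
{'clock': 0.0, 'joint_pos': array([ 1.11248568,  0.41799586, -0.01033692,  1.61417452,  0.00468825,
        1.11071297, -0.05303418]), 'qvel': array([ 0.0002206 ,  0.00058392,  0.00128701, -0.00025505,  0.00209424,
       -0.00031482,  0.00162928]), 'joint_efforts': array([-3.81428790e-04, -8.64458084e+01,  6.78353906e-01, -4.34901452e+01,
        1.90961163e-02,  7.39146257e-03,  4.46762942e-05]), 'eef_pos': array([ 0.2529963 , -0.57135671,  0.40404617]), 'orientation': array([ 9.78361917e-01,  2.06899875e-01, -1.64694288e-04, -6.11458939e-04]), 'contact_force': array([-0.00604294,  0.35150495, -0.35315207]), 'torque': array([-0.01681029,  0.02931272, -0.06532706]), 'gripper_force': 0.0, 'grip_width': 0.08548592411077698}
side [[386.3032073179052, 0.0, 272.7864719304051], [0.0, 386.3032073179052, 205.6660539726499], [0.0, 0.0, 1.0]] [[0.9138, -0.316, 0.2553, 0.3142], [-0.4062, -0.7011, 0.5861, -0.497], [-0.0062, -0.6392, -0.769, 0.7063], [0.0, 0.0, 0.0, 1.0]]
top [[422.078341321827, 0.0, 283.95459320191515], [0.0, 422.078341321827, 209.4885768634418], [0.0, 0.0, 1.0]] [[0.0078, -0.9925, 0.1222, 0.435], [-1.0, -0.0074, 0.0038, 0.0129], [-0.0029, -0.1222, -0.9925, 1.0792], [0.0, 0.0, 0.0, 1.0]]
```

View pics/top0.png

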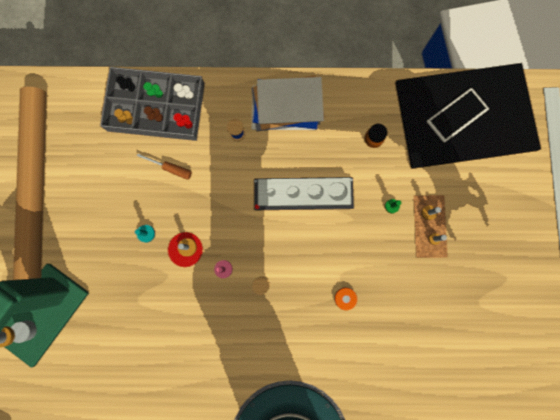

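View pics/side0.png

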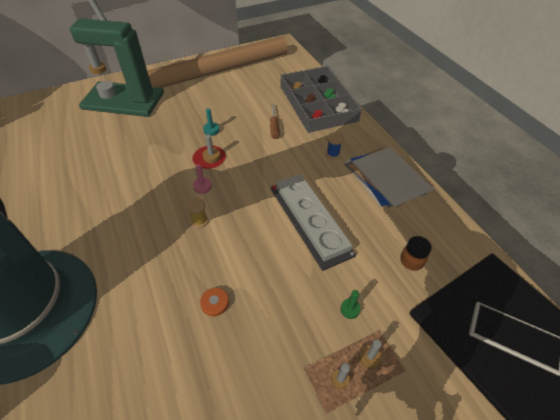

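The top view shows the red mat with its die at (185,249) and the gauge at (304,193), with its red dot on the left. A pink look-alike stands at (223,268) and a teal one at (145,232). Next I'll measure these and take enlarged crops.

```bash
cat > h.py <<'E'
import cv2,numpy as np
def ray(n,u,v,z):
    c=np.load(f"pics/{n}cal.npz");K,T=c["K"],c["T"]
    d=T[:3,:3]@np.linalg.solve(K,[u,v,1.]);o=T[:3,3]
    return o+d*(z-o[2])/d[2]
def blob(m,minA=15):
    cs,_=cv2.findContours(m,cv2.RETR_EXTERNAL,cv2.CHAIN_APPROX_NONE)
    return sorted([c for c in cs if cv2.contourArea(c)>minA],key=cv2.contourArea,reverse=True)
E
python3 - <<'E'
from h import *
T=cv2.imread("pics/top0.png");S=cv2.imread("pics/side0.png")
for n,I in(("top",T),("side",S)):
    h=cv2.cvtColor(I,cv2.COLOR_BGR2HSV)
    red=cv2.inRange(h,(0,190,120),(5,255,255))|cv2.inRange(h,(175,190,120),(180,255,255))
    for c in blob(red,5)[:4]:
        m=c[:,0].mean(0); 
        if len(c)>=5 :
            e=cv2.fitEllipse(cv2.convexHull(c)) if len(cv2.convexHull(c))>=5 else None
            print(n,"red",cv2.contourArea(c),m.round(1),e and np.round(e[0],1),e and np.round(e[1],1), ray(n,*(e[0] if e else m),.002).round(4))
# gauge: plate light grey in top
h=cv2.cvtColor(T,cv2.COLOR_BGR2HSV)
g=np.zeros(h.shape[:2],np.uint8);g[170:215,250:360]=cv2.inRange(h,(0,0,90),(180,50,255))[170:215,250:360]
c=blob(g)[0];r=cv2.minAreaRect(c);b=cv2.boxPoints(r)
W=np.array([ray("top",*p,.034) for p in b]);print("plate",r,W.round(4).tolist(),"ctr",W.mean(0).round(4),[np.linalg.norm(W[i]-W[i-1]).round(4) for i in range(4)])
a=cv2.resize(T[165:285,130:370],None,fx=3.3,fy=3.3,interpolation=cv2.INTER_CUBIC)
b=cv2.resize(S[90:240,170:270],None,fx=4,fy=4,interpolation=cv2.INTER_CUBIC)
cv2.imwrite("pics/a.png",a);cv2.imwrite("pics/b.png",b)
d=np.load("pics/top0.npy");print(d[236:256:2,176:198:2].round(3))
E
```

```text
top red 463.0 [185.3 249.2] [184.8 249.1] [33.5 33.9] [0.4641 0.2685 0.002 ]
top red 140.5 [182.2 120. ] [182.1 119.9] [12.4 18.6] [0.8041 0.2881 0.002 ]
plate ((305.0, 191.5), (27.0, 94.0), 90.0) [[0.6431, 0.0829, 0.034], [0.6448, -0.1537, 0.034], [0.5762, -0.1529, 0.034], [0.5745, 0.0819, 0.034]] ctr [ 0.6096 -0.0354  0.034 ] [np.float64(0.0686), np.float64(0.2366), np.float64(0.0686), np.float64(0.2348)]
[[1.078 1.081 1.079 1.08  1.075 1.076 1.077 1.08  1.078 1.081 1.075]
 [1.077 1.077 1.079 1.077 1.078 1.065 1.074 1.079 1.082 1.082 1.079]
 [1.079 1.079 1.078 1.061 1.06  1.063 1.062 1.061 1.064 1.077 1.077]
 [1.081 1.081 1.063 1.061 1.064 1.059 1.062 1.062 1.062 1.069 1.08 ]
 [1.08  1.062 1.006 1.001 1.026 1.061 1.064 1.059 1.059 1.061 1.08 ]
 [1.079 1.004 1.    1.    1.011 1.036 1.056 1.064 1.061 1.061 1.076]
 [1.076 1.061 1.001 0.999 1.022 1.039 1.056 1.063 1.062 1.061 1.076]
 [1.076 1.064 1.062 1.058 1.055 1.06  1.059 1.058 1.059 1.059 1.071]
 [1.075 1.074 1.058 1.058 1.056 1.062 1.06  1.059 1.06  1.068 1.075]
 [1.074 1.076 1.074 1.06  1.057 1.057 1.057 1.058 1.067 1.074 1.072]]
```

View pics/a.png

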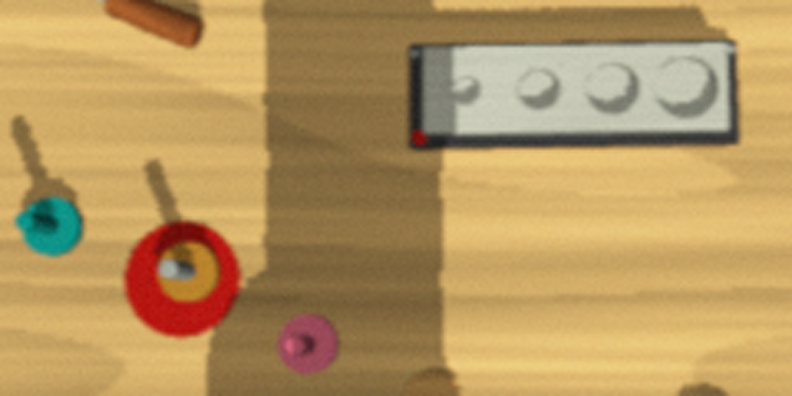

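View pics/b.png

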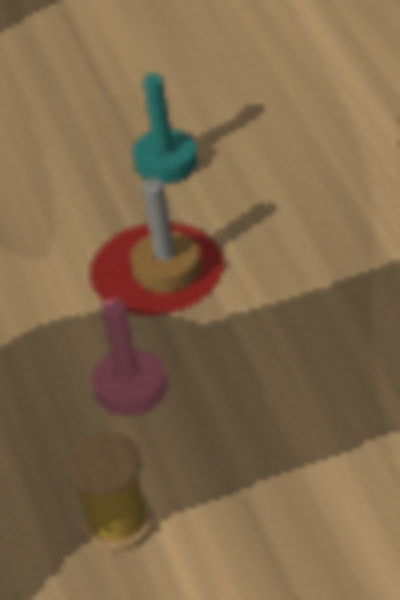

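The first crop shows the shaft top at about full-frame (181,246) and the head centre at (187,247). Depth agrees with a top at z≈0.076. The side crop confirms the die is upright, with pink and teal about 10 cm to either side. I'll go over the gauge first and look with the wrist camera.

Run:
```python
from h import *
print("shaft top",ray("top",181,246.2,.076),"head",ray("top",187,247.1,.017))
print("side shaft top",ray("side",170+152/4,90+184/4,.076))
print("pink",ray("top",223.3,269.5,.015),"teal",ray("top",145.8,233,.015))
for i,x in enumerate((467,538,611,685)): print("well",i+1,ray("top",130+x/3.3,165+(90,89,88,86)[i]/3.3,.03))
```

```text
shaft top [0.46895609 0.26019881 0.076     ] head [0.46881891 0.25958682 0.017     ]
side shaft top [0.46779888 0.2569295  0.076     ]
pink [0.41383932 0.16732526 0.015     ] teal [0.50355658 0.36543942 0.015     ]
well 1 [0.6075745  0.04861465 0.03      ]
well 2 [ 0.60874562 -0.00553956  0.03      ]
well 3 [ 0.60992783 -0.06121258  0.03      ]
well 4 [ 0.61188819 -0.11764698  0.03      ]
```

>>> servo_tool(commands="0.66 1 0 0 0 0.48;0.66 1 0 0 0 0.48;0.66 1 0 0 0 0.48;0.66 1 0 0 0 0.48;0.66 1 0 0 0 0.48;0.66 1 0 0 0 0.48;0.66 1 0 0 0 0.48;0.66 1 0 0 0 0.48;0.66 1 0 0 0 0.48;0.66 1 0 0 0 0.48", grip=-1)

```text
clock: 1.1
eef_pos: [0.5291, -0.1524, 0.4046]
orientation: [0.843, 0.538, -0.0, -0.0]
contact_force: [0.9, -1.8, 0.3]
grip_width: 0.0853
gripper_force: 0.0
```

>>> servo_tool(commands="0.06 0.24 0 0 0 0;0.06 0.24 0 0 0 0;0.06 0.24 0 0 0 0;0.06 0.24 0 0 0 0;0.06 0.24 0 0 0 0;0.06 0.24 0 0 0 0;0.06 0.24 0 0 0 0;0.06 0.24 0 0 0 0;0.06 0.24 0 0 0 0;0.06 0.24 0 0 0 0")

```text
clock: 2.1
eef_pos: [0.5584, -0.0344, 0.4047]
orientation: [0.843, 0.538, -0.0, 0.0]
contact_force: [0.4, 0.1, -0.1]
grip_width: 0.0857
gripper_force: 0.0
```

Run:
```python
from workcell import *
import cv2,numpy as np
c=camera_info("wrist");p,d=grab_frame("wrist");cv2.imwrite("pics/w1.png",p);np.save("pics/w1.npy",d)
np.savez("pics/w1cal.npz",K=c["mtx"],T=c["cam_to_world"]);print(c["mtx"],c["cam_to_world"].round(3))
s=state();print(s["eef_pos"],s["orientation"],s["joint_pos"].round(2))
```

```text
[[307.43443325   0.         276.65764876]
 [  0.         307.43443325 209.5051238 ]
 [  0.           0.           1.        ]] [[ 0.907 -0.398 -0.138  0.594]
 [-0.421 -0.856 -0.299  0.043]
 [ 0.001  0.329 -0.944  0.374]
 [ 0.     0.     0.     1.   ]]
[ 0.55841656 -0.03438063  0.40466259] [ 8.42844065e-01  5.38157856e-01 -6.25670938e-05 -1.59759091e-05] [ 0.36  0.33 -0.44  1.77  0.16  1.08 -0.56]
```

View pics/w1.png

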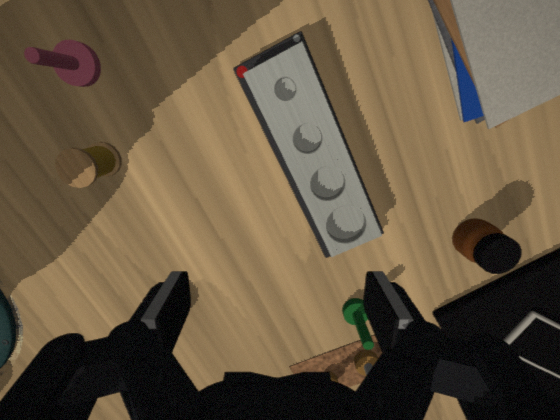

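The wrist view shows the gauge with its red dot at (241,71) and its wells at (286,88), (308,137), (328,182) and (347,223). I'll fit the plate's outline, since the wells move with it, and cross-check against the wells themselves.

Run:
```python
from h import *
I=cv2.imread("pics/w1.png");h=cv2.cvtColor(I,cv2.COLOR_BGR2HSV)
c=np.load("pics/w1cal.npz");K,T=c["K"],c["T"]
# rectify plane z=.034 to 4 px/mm... via homography
w=np.array([[.52,.13],[.70,.13],[.70,-.20],[.52,-.20]])
px=[]
for x,y in w:
    q=T[:3,:3].T@(np.array([x,y,.034])-T[:3,3]);q=K@q;px.append(q[:2]/q[2])
s=3000.
dst=np.array([[(x-.52)*s,(.13-y)*s] for x,y in w],np.float32)
H=cv2.getPerspectiveTransform(np.array(px,np.float32),dst)
R=cv2.warpPerspective(I,H,(540,990),flags=cv2.INTER_CUBIC)
hs=cv2.cvtColor(R,cv2.COLOR_BGR2HSV)
m=cv2.inRange(hs,(0,0,85),(180,60,255))
m=cv2.morphologyEx(m,cv2.MORPH_OPEN,np.ones((9,9)))
b=blob(m)[0];r=cv2.minAreaRect(b)
wd=lambda p:np.round([.52+p[0]/s,.13-p[1]/s],4)
print("plate",wd(r[0]),np.array(r[1])/s,r[2])
M=np.zeros(m.shape,np.uint8);cv2.drawContours(M,[b],-1,255,-1);M=cv2.erode(M,np.ones((25,25)))
for k in blob(((m==0)&(M>0)).astype(np.uint8)*255,200)[:8]:
    (cc,rad)=cv2.minEnclosingCircle(k);print("dark",wd(cc),round(rad/s*2*1000,1))
cv2.imwrite("pics/rect.png",cv2.resize(cv2.rotate(R,cv2.ROTATE_90_COUNTERCLOCKWISE),None,fx=.8,fy=.8))
```

```text
plate [ 0.6104 -0.0324] [0.23242067 0.06682929] 88.77741241455078
dark [ 0.6103 -0.1207] 44.6
dark [ 0.608  -0.0667] 35.7
dark [ 0.6073 -0.01  ] 27.2
```

View pics/rect.png

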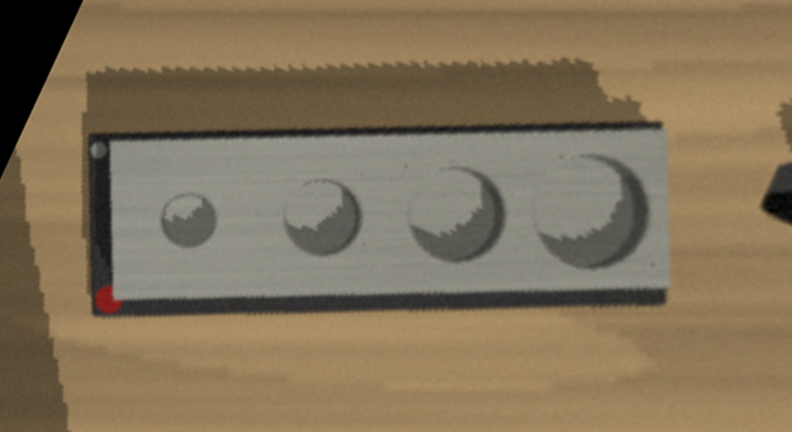

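>>> servo_tool(commands="-0.18 0.58 -0.15 0 0 0;-0.18 0.58 -0.15 0 0 0;-0.18 0.58 -0.15 0 0 0;-0.18 0.58 -0.15 0 0 0;-0.18 0.58 -0.15 0 0 0;-0.18 0.58 -0.15 0 0 0;-0.18 0.58 -0.15 0 0 0;-0.18 0.58 -0.15 0 0 0;-0.18 0.58 -0.15 0 0 0;-0.18 0.58 -0.15 0 0 0")

```text
clock: 3.15
eef_pos: [0.4692, 0.2544, 0.3299]
orientation: [0.843, 0.537, 0.0, 0.0]
contact_force: [-0.5, -0.1, 0.9]
grip_width: 0.0853
gripper_force: 0.0
```

The wells seen in the rectified view, at (0.6083,0.0513), (0.6096,−0.0042), (0.6108,−0.060) and (0.6121,−0.1158), agree with the plate fit to within 1 mm. Next I'll check the die from the wrist.

Run:
```python
from workcell import *
from h import *
c=camera_info("wrist");p,d=grab_frame("wrist");cv2.imwrite("pics/w2.png",p)
K,T=c["mtx"],c["cam_to_world"];np.savez("pics/w2cal.npz",K=K,T=T)
for n,q in(("mat die top",(.4688,.2592,.076)),("head",(.4688,.2592,.017))):
    v=K@(T[:3,:3].T@(np.array(q)-T[:3,3]));print(n,(v[:2]/v[2]).round(1))
```

```text
mat die top [273.1 213.8]
head [273.6 192.6]
```

View pics/w2.png

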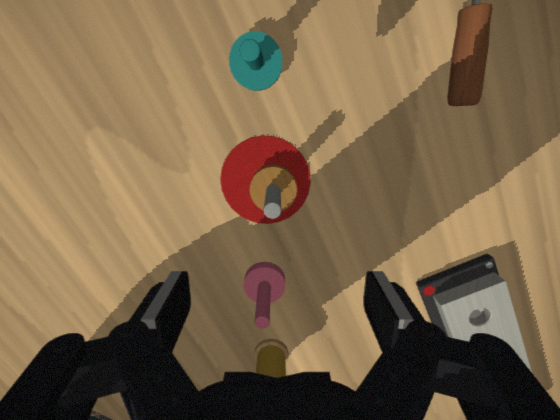

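The die's shaft top is at (272,211) and its head centre is near (273,188), so it stands at about (0.4695,0.2605). The head is about 47 px wide against 89 px for the mat, so it is probably the 45 mm one. Next I descend and grip.

>>> servo_tool(commands="0 0.012 -0.04 0 0 0;0 0.012 -0.1 0 0 0;0 0.012 -0.15 0 0 0;0 0.012 -0.2 0 0 0;0 0.012 -0.23 0 0 0;0 0.012 -0.25 0 0 0;0 0.012 -0.256 0 0 0;0 0.012 -0.256 0 0 0;0 0.012 -0.256 0 0 0;0 0.012 -0.256 0 0 0")

```text
clock: 4.2
eef_pos: [0.4687, 0.2619, 0.2024]
orientation: [0.843, 0.538, 0.001, 0.0]
contact_force: [-0.4, -0.6, 0.1]
grip_width: 0.0855
gripper_force: 0.0
```

>>> servo_tool(commands="0 0 0 0 0 0;0 0 0 0 0 0;0 0 0 0 0 0;0 0 0 0 0 0;0 0 0 0 0 0;0 0 0 0 0 0;0 0 0 0 0 0;0 0 0 0 0 0;0 0 0 0 0 0;0 0 0 0 0 0", grip=1, force=40)

```text
clock: 5.2
eef_pos: [0.4685, 0.2618, 0.2017]
orientation: [0.843, 0.538, -0.0, -0.0]
contact_force: [-0.2, -0.4, 1.6]
grip_width: 0.013
gripper_force: 38.9
```

>>> servo_tool(commands="0 0 0.03 0 0 0;0 0 0.08 0 0 0;0 0 0.13 0 0 0;0 0 0.18 0 0 0;0 0 0.236 0 0 0;0 0 0.236 0 0 0;0 0 0.236 0 0 0;0 0 0.236 0 0 0;0 0 0.236 0 0 0;0 0 0.236 0 0 0")

```text
clock: 6.2
eef_pos: [0.4683, 0.2618, 0.3191]
orientation: [0.843, 0.538, -0.001, -0.0]
contact_force: [-1.1, -0.4, -1.0]
grip_width: 0.013
gripper_force: 39.1
```

Run:
```python
from workcell import *
from h import *
s=state();c=camera_info("wrist");p,d=grab_frame("wrist");cv2.imwrite("pics/w3.png",p);np.save("pics/w3.npy",d)
np.savez("pics/w3cal.npz",K=c["mtx"],T=c["cam_to_world"]);print(s["eef_pos"],s["orientation"],s["contact_force"],s["grip_width"])
```

```text
[0.46828987 0.26179449 0.31905458] [ 8.42707143e-01  5.38371848e-01 -6.31196999e-04 -1.62780827e-04] [-1.0651781  -0.35565326 -0.97821391] 0.012981253903714423
```

View pics/w3.png

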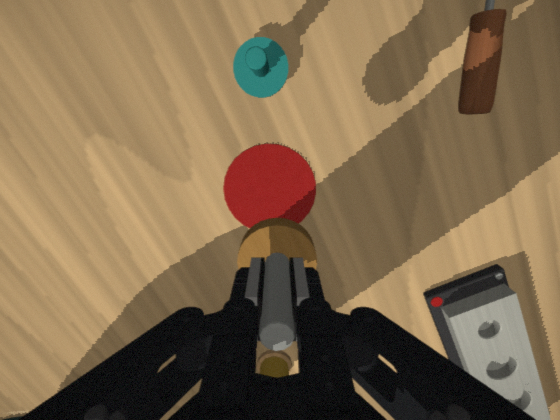

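The die is held upright, with its head visible at cols 238–316 and rows 219–265. I'll fit its rim to find the die axis in the tool.

Run:
```python
from h import *
from scipy.optimize import least_squares
I=cv2.imread("pics/w3.png")
h=cv2.cvtColor(I,cv2.COLOR_BGR2HSV);sub=h[225:262,244:312:8]
d=np.load("pics/w3.npy");print(d[222:262:6,250:306:8].round(3))
m=((d>.05)&(d<.19)).astype(np.uint8)   # near = head
P=[]
for u in range(240,316):
    col=np.where(m[205:256,u]>0)[0]
    if len(col): P.append((u,205+col[0]))
P=np.array(P);print(P[::6].tolist())
zt=.3191-.1997
for z in(zt+.015,zt+.003):
    W=np.array([ray("w3",u+0.,v-.5,z)[:2] for u,v in P])
    f=least_squares(lambda q:np.hypot(*(W-q[:2]).T)-q[2],[.468,.262,.02],loss="soft_l1",f_scale=.0005)
    print(z,f.x.round(4),"off tcp",(f.x[:2]-[.4683,.2618]).round(4),"rms",np.std(f.fun).round(5))
```

```text
[[0.308 0.177 0.172 0.17  0.17  0.174 0.308]
 [0.177 0.168 0.166 0.165 0.166 0.166 0.171]
 [0.167 0.168 0.167 0.167 0.168 0.169 0.169]
 [0.168 0.169 0.168 0.169 0.168 0.169 0.169]
 [0.17  0.169 0.169 0.17  0.17  0.17  0.17 ]
 [0.171 0.172 0.172 0.171 0.172 0.171 0.171]
 [0.172 0.155 0.17  0.163 0.165 0.154 0.154]]
[[240, 244], [246, 232], [252, 226], [258, 222], [264, 220], [270, 218], [276, 218], [282, 218], [288, 219], [294, 222], [300, 225], [306, 231], [312, 241]]
0.13440000000000002 [0.471  0.2677 0.0209] off tcp [0.0027 0.0059] rms 0.00014
0.12240000000000001 [0.4684 0.2621 0.0225] off tcp [0.0001 0.0003] rms 0.00015
```

>>> servo_tool(commands="0.28 -0.42 0 0 0 0;0.28 -0.42 0 0 0 0;0.28 -0.42 0 0 0 0;0.28 -0.42 0 0 0 0;0.28 -0.42 0 0 0 0;0.28 -0.42 0 0 0 0;0.28 -0.42 0 0 0 0;0.28 -0.42 0 0 0 0;0.28 -0.42 0 0 0 0;0.28 -0.42 0 0 0 0")

```text
clock: 7.25
eef_pos: [0.6081, 0.0529, 0.3198]
orientation: [0.842, 0.539, 0.0, -0.0]
contact_force: [0.3, 0.2, -1.0]
grip_width: 0.0134
gripper_force: 39.2
```

The rim fits radius 22.5 mm, so the die is 45 mm, and its axis is within 0.5 mm of the TCP. Now down to well 1.

>>> servo_tool(commands="0 -0.004 -0.03 0 0 0;0 -0.004 -0.08 0 0 0;0 -0.004 -0.12 0 0 0;0 -0.004 -0.15 0 0 0;0 -0.004 -0.164 0 0 0;0 -0.004 -0.164 0 0 0;0 -0.004 -0.164 0 0 0;0 -0.004 -0.166 0 0 0;0 -0.004 -0.168 0 0 0;0 -0.004 -0.17 0 0 0")

```text
clock: 8.25
eef_pos: [0.6085, 0.0498, 0.235]
orientation: [0.843, 0.538, 0.0, 0.0]
contact_force: [0.0, 0.7, -2.1]
grip_width: 0.0131
gripper_force: 39.3
```

>>> servo_tool(commands="0 0 -0.001 0 0 0;0 0 -0.002 0 0 0;0 0 -0.003 0 0 0;0 0 -0.004 0 0 0;0 0 -0.005 0 0 0;0 0 -0.005 0 0 0;0 0 -0.005 0 0 0;0 0 -0.005 0 0 0;0 0 -0.005 0 0 0;0 0 -0.005 0 0 0")

```text
clock: 9.25
eef_pos: [0.6085, 0.0498, 0.2322]
orientation: [0.843, 0.538, 0.0, 0.0]
contact_force: [-0.1, 0.4, 3.4]
grip_width: 0.0128
gripper_force: 39.7
```

About 5 N on well 1 (net of the die's weight) and it stayed on top. Next is well 2.

>>> servo_tool(commands="0 0 0.01 0 0 0;0 0 0.03 0 0 0;0.002 -0.05 0.03 0 0 0;0.002 -0.11 0.03 0 0 0;0.002 -0.11 0.03 0 0 0;0.002 -0.11 0.03 0 0 0;0.002 -0.11 0.02 0 0 0;0.002 -0.11 0.012 0 0 0;0.002 -0.11 0.008 0 0 0;0.002 -0.11 0.008 0 0 0")

```text
clock: 10.25
eef_pos: [0.6093, -0.0047, 0.2357]
orientation: [0.843, 0.539, -0.0, -0.0]
contact_force: [-0.4, 0.5, -1.2]
grip_width: 0.0127
gripper_force: 39.4
```

>>> servo_tool(commands="0 0 -0.002 0 0 0;0 0 -0.004 0 0 0;0 0 -0.005 0 0 0;0 0 -0.006 0 0 0;0 0 -0.007 0 0 0;0 0 -0.008 0 0 0;0 0 -0.008 0 0 0;0 0 -0.008 0 0 0;0 0 -0.008 0 0 0;0 0 -0.008 0 0 0")

```text
clock: 11.25
eef_pos: [0.6095, -0.0052, 0.2322]
orientation: [0.843, 0.538, 0.0, 0.0]
contact_force: [0.2, 0.4, 4.3]
grip_width: 0.013
gripper_force: 39.7
```

Well 2 was refused as well, so on to well 3.

>>> servo_tool(commands="0 0 0.01 0 0 0;0 0 0.03 0 0 0;0.003 -0.05 0.03 0 0 0;0.003 -0.112 0.03 0 0 0;0.003 -0.112 0.03 0 0 0;0.003 -0.112 0.03 0 0 0;0.003 -0.112 0.02 0 0 0;0.003 -0.112 0.012 0 0 0;0.003 -0.112 0.008 0 0 0;0.003 -0.112 0.008 0 0 0")

```text
clock: 12.25
eef_pos: [0.6108, -0.0607, 0.2357]
orientation: [0.843, 0.539, -0.0, -0.0]
contact_force: [-0.5, -0.8, -1.2]
grip_width: 0.0129
gripper_force: 39.4
```

>>> servo_tool(commands="0 0 -0.002 0 0 0;0 0 -0.004 0 0 0;0 0 -0.005 0 0 0;0 0 -0.006 0 0 0;0 0 -0.007 0 0 0;0 0 -0.008 0 0 0;0 0 -0.008 0 0 0;0 0 -0.008 0 0 0;0 0 -0.008 0 0 0;0 0 -0.008 0 0 0")

```text
clock: 13.25
eef_pos: [0.611, -0.0612, 0.2322]
orientation: [0.843, 0.538, 0.0, 0.0]
contact_force: [-0.2, 1.0, 4.3]
grip_width: 0.0129
gripper_force: 39.6
```

Well 3 was refused too. Now well 4.

>>> servo_tool(commands="0 0 0.01 0 0 0;0 0 0.03 0 0 0;0.002 -0.05 0.03 0 0 0;0.002 -0.111 0.03 0 0 0;0.002 -0.111 0.03 0 0 0;0.002 -0.111 0.03 0 0 0;0.002 -0.111 0.02 0 0 0;0.002 -0.111 0.012 0 0 0;0.002 -0.111 0.008 0 0 0;0.002 -0.111 0.008 0 0 0")

```text
clock: 14.25
eef_pos: [0.6119, -0.1162, 0.2357]
orientation: [0.843, 0.539, -0.0, -0.0]
contact_force: [-0.5, 0.6, -0.5]
grip_width: 0.0128
gripper_force: 39.5
```

>>> servo_tool(commands="0 0 -0.002 0 0 0;0 0 -0.004 0 0 0;0 0 -0.005 0 0 0;0 0 -0.006 0 0 0;0 0 -0.007 0 0 0;0 0 -0.008 0 0 0;0 0 -0.008 0 0 0;0 0 -0.008 0 0 0;0 0 -0.008 0 0 0;0 0 -0.008 0 0 0")

```text
clock: 15.25
eef_pos: [0.612, -0.1167, 0.2322]
orientation: [0.843, 0.538, -0.0, 0.0]
contact_force: [0.5, -0.0, -0.9]
grip_width: 0.0127
gripper_force: 39.5
```

There is no reaction, so it is entering. I'll keep lowering slowly.

>>> servo_tool(commands="0 0 -0.002 0 0 0;0 0 -0.004 0 0 0;0 0 -0.006 0 0 0;0 0 -0.008 0 0 0;0 0 -0.01 0 0 0;0 0 -0.011 0 0 0;0 0 -0.012 0 0 0;0 0 -0.012 0 0 0;0 0 -0.012 0 0 0;0 0 -0.012 0 0 0")

```text
clock: 16.25
eef_pos: [0.612, -0.1167, 0.2262]
orientation: [0.843, 0.538, -0.0, -0.0]
contact_force: [-0.4, -0.4, -0.6]
grip_width: 0.0128
gripper_force: 39.5
```

>>> servo_tool(commands="0 0 -0.001 0 0 0;0 0 -0.002 0 0 0;0 0 -0.003 0 0 0;0 0 -0.004 0 0 0;0 0 -0.005 0 0 0;0 0 -0.006 0 0 0;0 0 -0.007 0 0 0;0 0 -0.008 0 0 0;0 0 -0.009 0 0 0;0 0 -0.009 0 0 0")

```text
clock: 17.25
eef_pos: [0.612, -0.1167, 0.2217]
orientation: [0.843, 0.538, -0.0, -0.0]
contact_force: [0.4, -0.6, -0.5]
grip_width: 0.0124
gripper_force: 39.5
```

>>> servo_tool(commands="0 0 -0.001 0 0 0;0 0 -0.002 0 0 0;0 0 -0.002 0 0 0;0 0 -0.002 0 0 0;0 0 -0.002 0 0 0;0 0 -0.002 0 0 0;0 0 -0.002 0 0 0;0 0 -0.002 0 0 0;0 0 -0.002 0 0 0;0 0 -0.002 0 0 0")

```text
clock: 18.25
eef_pos: [0.612, -0.1167, 0.2207]
orientation: [0.843, 0.538, -0.0, 0.0]
contact_force: [-0.3, 0.4, 2.8]
grip_width: 0.0126
gripper_force: 39.7
```

About 4 N on the well floor at exactly 12 mm deep, so the die is home. Release and rise.

>>> servo_tool(commands="0 0 0 0 0 0;0 0 0 0 0 0;0 0 0 0 0 0;0 0 0 0 0 0;0 0 0 0 0 0;0 0 0 0 0 0;0 0 0 0 0 0;0 0 0 0 0 0;0 0 0 0 0 0;0 0 0 0 0 0", grip=-1)

```text
clock: 19.25
eef_pos: [0.612, -0.1167, 0.2207]
orientation: [0.843, 0.538, -0.0, -0.0]
contact_force: [-0.1, 0.3, -0.5]
grip_width: 0.0853
gripper_force: 0.0
```

>>> servo_tool(commands="0 0 0.02 0 0 0;0 0 0.06 0 0 0;0 0 0.12 0 0 0;0 0 0.2 0 0 0;0 0 0.28 0 0 0;0 0 0.3 0 0 0;0 0 0.3 0 0 0;0 0 0.3 0 0 0;0 0 0.3 0 0 0;0 0 0.3 0 0 0")

```text
clock: 20.25
eef_pos: [0.6118, -0.1167, 0.3695]
orientation: [0.843, 0.538, -0.001, -0.001]
contact_force: [0.1, 0.6, 0.3]
grip_width: 0.0852
gripper_force: 0.0
```

Run:
```python
from workcell import *
from h import *
c=camera_info("wrist");p,d=grab_frame("wrist");cv2.imwrite("pics/w4.png",p)
K,T=c["mtx"],c["cam_to_world"]
for z in(.096,.037):
    v=K@(T[:3,:3].T@(np.array((.612,-.1167,z))-T[:3,3]));u=(v[:2]/v[2]);i,j=u.astype(int)[::-1]
    D=d[i-3:i+4,j-3:j+4];k=np.median(D);w=T[:3,:3]@(np.linalg.solve(K,[*u,1])*k)+T[:3,3];print(z,u.round(1),"measured",w.round(4))
s=state();print(s["eef_pos"],s["grip_width"],s["clock"])
```

```text
0.096 [277.2 210.3] measured [ 0.612  -0.1166  0.0963]
0.037 [277.1 191.1] measured [ 0.6149 -0.1103  0.0618]
[ 0.61185565 -0.11662749  0.36973224] 0.08551463834301119 20.3
```

View pics/w4.png

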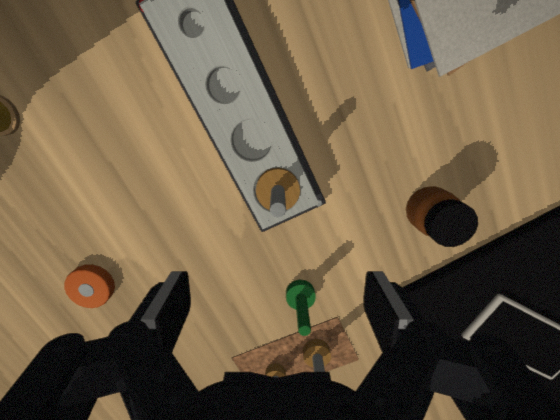

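The die stands upright in well 4, at about (277,190), with its top at z=0.096 as expected when fully home. The gripper is clear and the other two dies still stand on the cork board.

```bash
python3 -c "
from workcell import *
print(job_done())"
```

```text
the job is handed in; nothing more can be done
None
```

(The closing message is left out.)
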